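# Take a photo block from the heat press and show it to the inspection camera

### The job

The pressing is done: without touching the hot plate, swing the head of the heat press out to the right as far as it goes (the upright black handle is there for that), then take the photo block from the bed. Hold it up to the tilted inspection camera on the left with its printed underside facing the lens: centred, 100 mm from the glass, square to the lens, its long side along the camera's long side. Finish while holding it still in the air there, with the head still swung out; do not touch the camera, and leave the tape roll, the mug and the bottle where they are.

Things in the scene. Friction and masses are not known exactly. Their poses are not given: they have to be found in the camera images.
- press: Swing-away heat press, fixed: blue sole and column, light grey head, square orange bed with white paper. Origin on the table below the bed's centre; x points to the column (about away from the robot), y to the robot's left, z up. Bed 150 mm square, top 90 mm above the table; column 74 mm across at x = +240 mm; head beam 100 mm wide, 192 to 250 mm high, its front 50 mm before the bed's centre at angle 0.
- press_head (a joint): Angle of the press head about the column's vertical axis, rad. 0: straight over the bed; grows as the head swings to the robot's right (anticlockwise from above) to its stop at 1.22. Starts at 0 to 0.25, stays where it is left, takes 2 to 6 N at the handle (some 5 kg: swing it slowly). The raised pressing lever, not used here, is 420 mm high, 80 to 150 mm from the axis; the control box 320 mm.
- swing_handle (a point): On the upright black swing handle at the left side of the press head: a vertical round grip, 26 mm in diameter, free from 208 to 268 mm above the table, this point at 240 mm on its centre line. It stands 293 mm from the swing axis, with 52 mm of room between it and the head's beam. Being round, it may turn between the fingers as the head swings.
- swing_axis (a point): Point on the vertical swing axis of the press head (column centre), 240 mm above the table.
- heat_plate: Hot black plate under the press head, 150 x 150 x 26 mm, with yellow stripes on its front edge; origin in the centre of its underside, which is 130 mm above the table, 40 mm above the bed. It swings with the head. The robot must not touch it.
- photo_block: Wooden photo block on the bed under the head: 60 (x) by 90 (y) by 18 mm (z), 50 to 110 g, brown sides and back; the printed blue-to-yellow face is its underside. Origin in the centre of the printed face; z points to the plain back, y along the long side. At the start flat, within 20 mm of the bed's centre in x and y, its y within 0.4 rad of the y of the press. Grip it across the 60 mm.
- camera_stand: Fixed stand of the inspection camera: dark foot 100 x 120 mm, two aluminium cheeks 102 mm high. Origin under the foot's centre.
- camera_head: Inspection camera in the stand: dark box 60 (x) by 100 (y) by 44 mm, round lens in the middle of its upper face, a white light bar at either end. Origin in the centre of the lens glass, 118 mm above the table; z is the direction of view: up, leaning 25 degrees from vertical to the camera's low front edge (-x, about towards the robot); y is horizontal, along the long side.
- focus_point (a point): Point 100 mm straight in front of the lens glass along the direction of view, where the centre of the printed face belongs; about 209 mm above the table.
- tape_roll: Amber roll of heat tape lying on the table, 84 mm across, 19 mm high; bystander.
- mug: White mug, 80 mm across, 94 mm high, handle at +y; bystander. Origin under its centre.
- cleaner: White bottle with blue cap, 48 mm across, 120 mm high; bystander. Origin under its centre.

How it is judged:
By the outcome, as a careful person would: the job done as asked, in the order asked, and still so for the second after the job is handed in, while the arm keeps its last pose, push and grip.
It also fails if it takes over 64 s, if anything falls off the work surface, if the arm or the gripper's body presses on something with over 40 N, if the wrist force passes 120 N, or if a joint passes its speed limit or range.

### The arm

A 7-joint arm with a two-finger parallel gripper is mounted at the origin on the work surface. World frame = base frame: x ahead of the robot, y to its left, z up, the work surface at z = 0. Lengths are in m, angles in rad, forces in N, time in s.
With the tool pointing down it reaches from about 0.4 to 0.85 m from the base axis. Payload 10.4 kg.
Tool frame: the origin (TCP) lies at the very end of the fingers, on their centre line; the grasp point (between the pads) lies 19 mm behind it (manip.grip_point_offset is the distance from the TCP to the grasp point, in m); z points along the fingers, y is the line along which they close (so a half turn about z gives the same grasp; the last joint's range is limited). The gripper opens to 85 mm and grips with 20 to 120 N. Pads are 22 mm wide; open, the fingers measure 114 mm over their backs; the gripper's body (76 mm by 85 mm) begins 54 mm behind the grasp point. The pads swing forward as they close: fully open they stand 13 mm farther back than shut.
Start: joints at [-0.023, 0.332, -0.065, 1.46, 0.022, 1.35, -0.088], TCP at [0.625, 0, 0.231] pointing down, gripper open.
Joint ranges: [-2.6, 2.6], [-0.5, 2.12], [-1.47, 1.34], [0.16, 2.42], [-1.27, 4.41], [0.06, 2.06], [-2.6, 2.6]. Speed limits (rad/s): [2.22, 2.22, 2.79, 2.79, 3.14, 3.14, 3.14].

### API

Orientations are given as a unit quaternion [x, y, z, w].
In Python, from workcell import manip gives the robot as it stands. The module is installed in compiled form; this text tells all that it offers.
- The arm moves only by the shell command python3 -m inch 'ROWS' [OPENING] [FORCE]. ROWS is JSON, a list of rows, each a list of 2 entries, a list of its own where there are three numbers: the shift along the tool's x, y, z each as a share of 0.08 m, from -1 to 1, then the turn, a rotation vector about the tool's x, y, z each as a share of 45 degrees, from -1 to 1. A call has exactly 10 rows; each row is the pose to reach, as a shift and turn from the pose commanded when the call began, along the tool's axes at that moment; what a row does not reach only later rows make up. A row lasts 1/10 s, in which the tool goes at most 50 mm and 8.59 degrees, less where a joint would pass 70% of its speed; a pose out of reach is approached as far as the arm can. A call with a number of a shift or a turn outside -1 to 1 is refused whole. A call with a gripper value outside its range is refused whole. OPENING is the opening, from 0 (shut) to 1 (fully open), set as the call begins (- or left out, the last holds). The fingers move at their own pace and stop on an object; FORCE is the grip in N (left out, the last holds). Time passes only in rows, so rows that repeat a pose let the fingers close, or fill a call up. It gives the time, the measured TCP pose, the force, the opening and the grip force at its end, in the units of the state.
- manip.get_obs(): the state, without advancing time (a new reading comes with each control period).
- manip.camera(name): name is "scene" or "side" or "wrist"; returns the picture (384x512x3 uint8, red, green, blue); there is no depth.
- manip.camera_params(name): a dict with "fov_y" (degrees; the focal length in pixels is half the picture's height over the tangent of half this angle, whatever the lens; pixels are square), "cx", "cy" (the principal point, pixels), "k1" (the pictures are not rectified: a ray, as slopes to the right and down, at radius r is drawn at 1 + k1 r^2 times it, then the intrinsics apply), "camera_from_world" (4x4, takes a point from world to camera coordinates); the wrist camera has in their place "T_tool_cam" (4x4, takes a point from camera to tool coordinates, whose origin is the TCP and whose axes are the flange's). Camera axes: x right, y up, looking along -z (the intrinsics and any distortion apply to the point x, -y, -z); pixel columns grow to the right and rows downward; lengths in m; the calibration is good to about 2 mm. A picture is of the moment at which its call begins: read the wrist's pose just before it. camera_params takes no time and is no camera call.
- manip.hand_in(): hands the job in; it is judged then, once.
The state is a dict: "clock": time; "joint_pos": joint angles; "joint_velocities": joint speeds; "tau": joint torques, N m; "position": TCP position; "ee_rot": TCP orientation; "ft_force": force on the tool from outside, world axes, zero at the start; "torque": the same for the moment, N m; "grip_width": opening from 0.0 (shut) to 1.0 (fully open); "grasp_force": force on a finger pad.
Only numpy, scipy, OpenCV 4.12 (cv2) and the standard library are available. Lean on these libraries where they do the work, as an engineer would, in place of code of your own. Each camera call takes 0.05 s, during which the arm holds its last target. There are 200 camera calls.

## Working session

There is one attempt and no reset: what is moved stays moved. The work goes in short steps, Python scripts to look and compute and a shell command to move; the robot and the scene stay as the last step left them, time stands still between calls to the robot, and variables do not carry over. Pictures are saved under pics/ and viewed, at most 10 in all, crops included, and the job is handed in when it is done.

```bash
mkdir -p pics; cat > h.py <<'E'
import numpy as np, cv2
from workcell import manip
from scipy.spatial.transform import Rotation as R
def snap(n,f):
    o=manip.get_obs(); im=manip.camera(n); cv2.imwrite('pics/'+f+'.png',im[:,:,::-1]); np.save('pics/'+f+'.npy',im)
    p=manip.camera_params(n)
    if n=='wrist':
        T=np.eye(4);T[:3,:3]=R.from_quat(o['ee_rot']).as_matrix();T[:3,3]=o['position']
        W=T@np.array(p['T_tool_cam'])
    else: W=np.linalg.inv(np.array(p['camera_from_world']))
    np.savez('pics/'+f+'.npz',W=W,f=192/np.tan(np.radians(p['fov_y'])/2),cx=p['cx'],cy=p['cy'],k1=p['k1'])
    return im
def ray(f,uv):
    c=np.load('pics/'+f+'.npz'); d=(np.array(uv,float)-[c['cx'],c['cy']])/c['f']
    s=d.copy()
    for _ in range(30): s=d/(1+c['k1']*(s@s))
    v=c['W'][:3,:3]@np.array([s[0],-s[1],-1]); return c['W'][:3,3],v/np.linalg.norm(v)
def onz(f,uv,z):
    o,v=ray(f,uv); return o+v*(z-o[2])/v[2]
def tri(*fu):
    A=np.zeros((3,3));b=np.zeros(3);rs=[ray(f,u) for f,u in fu]
    for o,v in rs: P=np.eye(3)-np.outer(v,v);A+=P;b+=P@o
    x=np.linalg.solve(A,b); return x,[np.linalg.norm((np.eye(3)-np.outer(v,v))@(x-o)) for o,v in rs]
def proj(f,X):
    c=np.load('pics/'+f+'.npz'); q=np.linalg.inv(c['W'])@np.append(X,1); s=np.array([q[0],-q[1]])/-q[2]
    return s*(1+c['k1']*(s@s))*c['f']+[c['cx'],c['cy']]
def pose():
    o=manip.get_obs(); return np.array(o['position']),R.from_quat(o['ee_rot'])
def rel(p,Rt):
    """goal TCP pose -> shift share, turn share"""
    p0,R0=pose(); return np.round(R0.inv().apply(np.array(p)-p0)/.08,3), np.round((R0.inv()*Rt).as_rotvec()/(np.pi/4),3)
E
python3 - <<'E'
from h import *
a=snap('scene','s0');b=snap('side','d0');c=snap('wrist','w0')
for f in('s0','d0','w0'):
    z=np.load(f'pics/{f}.npz');print(f,z['W'].round(3).tolist(),z['f'],z['k1'])
o=manip.get_obs();print(o,manip.grip_point_offset)
cv2.imwrite('pics/m0.png',cv2.resize(np.vstack([np.hstack([a,b]),np.hstack([c,c*0])])[:,:,::-1],(800,600)))
E
```

```text
s0 [[0.221, -0.712, 0.667, 1.268], [0.975, 0.171, -0.141, -0.126], [-0.014, 0.681, 0.732, 0.928], [0.0, 0.0, 0.0, 1.0]] 369.27148757929365 -0.04624377058805965
d0 [[-0.961, 0.143, -0.237, 0.352], [-0.277, -0.519, 0.809, 0.789], [-0.007, 0.843, 0.538, 0.664], [0.0, 0.0, 0.0, 1.0]] 382.3332296260884 -0.07320630025134034
w0 [[1.0, -0.001, 0.001, 0.625], [0.001, 0.958, 0.288, 0.074], [-0.001, -0.288, 0.958, 0.373], [0.0, 0.0, 0.0, 1.0]] 280.87855888376384 -0.05866181881563636
{'clock': 0.15, 'joint_pos': array([-0.02257251,  0.33272722, -0.06468237,  1.46070502,  0.0215784 ,
        1.34988782, -0.08848218]), 'joint_velocities': array([ 7.29561307e-05, -5.16347438e-04, -2.46023132e-04, -2.22585063e-03,
        1.11178340e-03,  1.11202280e-03, -7.35402942e-04]), 'tau': array([ 1.13752249e-03, -6.25829744e+01,  4.95374459e-02, -3.91853535e+01,
        1.63436425e-02,  7.44175835e-03, -2.63868424e-05]), 'position': array([ 6.24738284e-01, -1.90255890e-05,  2.30719035e-01]), 'ee_rot': array([ 7.07112018e-01,  7.07101355e-01, -3.74755196e-04, -3.55723691e-04]), 'ft_force': array([-0.54787053, -0.2908641 , -0.04794178]), 'torque': array([0.01593374, 0.01375344, 0.00783744]), 'grasp_force': 0.0, 'grip_width': 1.0003418263236108} 0.0187
```

View pics/s0.png

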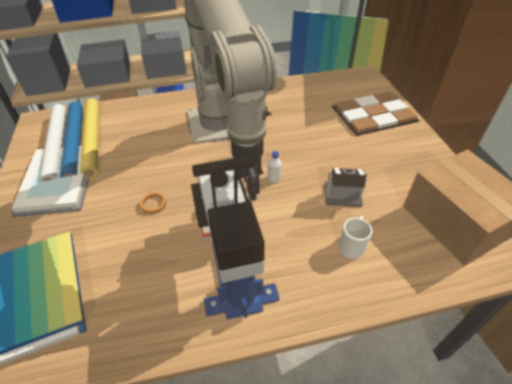

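View pics/d0.png

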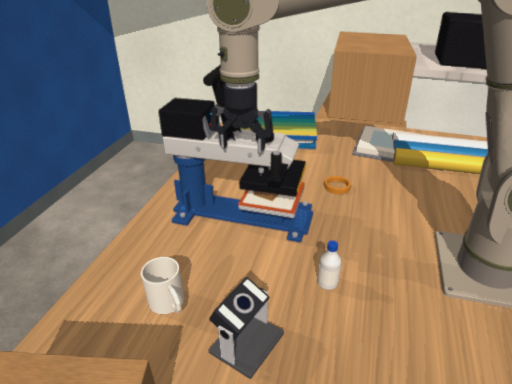

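View zooms.

```bash
python3 - <<'E'
from h import *
a=np.load('pics/s0.npy')[145:325,140:400];b=np.load('pics/d0.npy')[85:385,130:390]
c=np.load('pics/w0.npy')
A=cv2.resize(a,None,fx=1.54,fy=1.54,interpolation=cv2.INTER_CUBIC);B=cv2.resize(b,None,fx=1.54,fy=1.54);C=cv2.resize(c,(400,300))
M=np.zeros((600,800,3),np.uint8);M[:A.shape[0],:A.shape[1]]=A;M[:B.shape[0],400:]=B[:,:400];M[300:,:400]=C
cv2.imwrite('pics/m1.png',M[:,:,::-1])
E
```

```text
(no output)
```

View pics/m1.png

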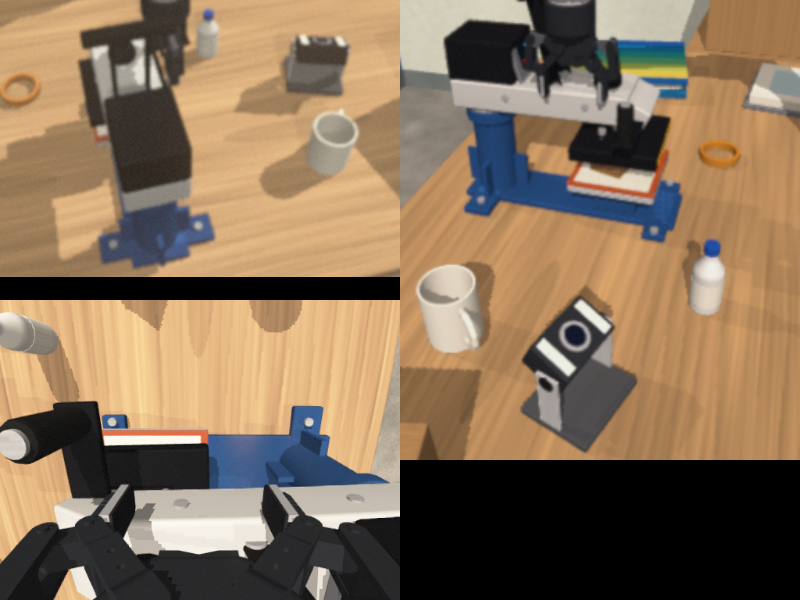

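```bash
python3 - <<'E'
from h import *
d=lambda u,v:((u-400)/1.54+130,v/1.54+85)
w=lambda u,v:(u*1.28,(v-300)*1.28)
s=lambda u,v:(u/1.54+140,v/1.54+145)
print('handle top',tri(('d0',d(626,106)),('w0',w(14,443))))
print('bed +x+y',tri(('d0',d(569,183)),('w0',w(208,431))), onz('d0',d(569,183),.09),onz('w0',w(208,431),.09))
print('bed -x+y',onz('d0',d(657,196),.09))
print('bolts d', onz('d0',d(481,200),.01),onz('d0',d(655,232),.01))
print('bolts w', onz('w0',w(116,422),.01),onz('w0',w(309,422),.01))
print('bolts s', onz('s0',s(113,244),.01),onz('s0',s(199,226),.01))
# cleaner, mug
print('cap',tri(('d0',d(712,244)),('s0',s(208,14))))
print('lens',tri(('d0',d(575,335)),('s0',s(318,45))), onz('d0',d(575,335),.118))
print('foot corners',[onz('d0',d(*q),.008).round(3) for q in((525,407),(587,448),(637,380))])
print('mug',onz('d0',d(449,290),.094))
print('beam w bottom left/top', [onz('w0',w(*q),.25).round(3) for q in((60,505),(180,492))],onz('w0',w(400,488),.25))
hs=cv2.cvtColor(np.load('pics/d0.npy'),cv2.COLOR_RGB2HSV)
m=cv2.inRange(hs,(0,150,120),(14,255,255)); ys,xs=np.nonzero(m); print(len(xs),xs.min(),xs.max(),ys.min(),ys.max())
E
```

```text
handle top (array([0.52688496, 0.04391678, 0.26683439]), [np.float64(0.0005735125686652275), np.float64(0.0005735125686653312)])
bed +x+y (array([0.63451128, 0.00950758, 0.08713628]), [np.float64(0.0027596420731210796), np.float64(0.0027596420731212275)]) [0.63060759 0.01223112 0.09      ] [0.63695024 0.01116993 0.09      ]
bed -x+y [0.47894601 0.00903366 0.09      ]
bolts d [0.81061131 0.00103853 0.01      ] [0.47932925 0.00487172 0.01      ]
bolts w [0.48540355 0.00899612 0.01      ] [0.81160585 0.00957124 0.01      ]
bolts s [ 0.80431226 -0.13987851  0.01      ] [0.80502892 0.01342998 0.01      ]
cap (array([0.37747625, 0.14054318, 0.11678421]), [np.float64(0.0026210581527997697), np.float64(0.002621058152799779)])
lens (array([0.51535482, 0.33856515, 0.1074384 ]), [np.float64(0.001395040755021783), np.float64(0.0013950407550217358)]) [0.51140107 0.34591393 0.118     ]
foot corners [array([0.568, 0.385, 0.008]), array([0.477, 0.417, 0.008]), array([0.442, 0.307, 0.008])]
mug [0.70503609 0.30016285 0.094     ]
beam w bottom left/top [array([ 0.534, -0.003,  0.25 ]), array([0.613, 0.008, 0.25 ])] [0.75724744 0.0090979  0.25      ]
274 239 304 182 212
```

```bash
python3 -m inch '[[[0.1,0,-0.3],[0,0,0]],[[0.2,0,-0.6],[0,0,0]],[[0.3,-0.2,-0.9],[0,0,0.1]],[[0.4,-0.5,-1],[0,0,0.25]],[[0.5,-0.8,-1],[0,0,0.4]],[[0.55,-1,-1],[0,0,0.55]],[[0.55,-1,-1],[0,0,0.7]],[[0.55,-1,-1],[0,0,0.85]],[[0.55,-1,-1],[0,0,1]],[[0.55,-1,-1],[0,0,1]]]' 0.59 30; python3 -c "
from h import *
print(manip.get_obs()['joint_pos'].round(2)); print(rel([.527,.044,.31],R.from_matrix(np.array([[-1,0,0],[0,-1,0],[0,0,1.]])@np.array([[1,0,0],[0,-1,0],[0,0,-1.]]))))"
```

```text
clock: 1.15
position: [0.5448, 0.044, 0.3111]
ee_rot: [0.924, 0.382, -0.0, -0.0]
ft_force: [-0.1, 0.1, -0.8]
grip_width: 0.588
grasp_force: 0.0
[-0.13  0.13 -0.04  1.54  0.    1.47 -0.96]
(array([-0.158, -0.157,  0.014]), array([-1.000e-03, -0.000e+00, -3.002e+00]))
```

```bash
python3 -m inch '[[[-0.04,-0.04,0],[0,0,0.15]],[[-0.08,-0.08,0],[0,0,0.3]],[[-0.12,-0.12,0],[0,0,0.45]],[[-0.16,-0.16,0],[0,0,0.6]],[[-0.16,-0.16,0],[0,0,0.75]],[[-0.16,-0.16,0],[0,0,0.9]],[[-0.16,-0.16,0],[0,0,1]],[[-0.16,-0.16,0],[0,0,1]],[[-0.16,-0.16,0],[0,0,1]],[[-0.16,-0.16,0],[0,0,1]]]'; python3 -c "
from h import *
c=snap('wrist','w1');d=snap('side','d1')
print(manip.get_obs()['joint_pos'].round(2))
print(proj('w1',[.527,.044,.268]),proj('d1',[.527,.044,.268]))
cv2.imwrite('pics/m2.png',np.hstack([cv2.resize(c,(500,375)),cv2.resize(d[60:360,140:380],(300,375))])[:,:,::-1])"
```

```text
clock: 2.15
position: [0.5269, 0.044, 0.3113]
ee_rot: [1.0, 0.002, -0.0, -0.0]
ft_force: [0.7, 0.1, 0.1]
grip_width: 0.59
grasp_force: 0.0
[-0.16  0.09 -0.01  1.59  0.    1.47 -1.74]
[254.79182805 211.61068547] [276.52930338 153.56647001]
```

View pics/m2.png

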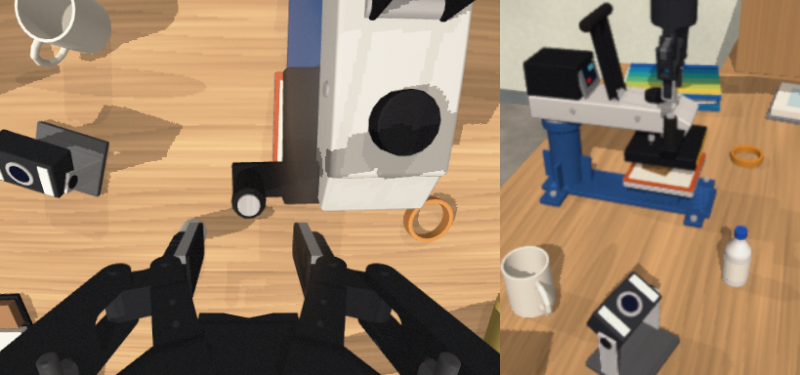

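```bash
python3 -m inch '[[[0,0,0.1],[0,0,0]],[[0,0,0.25],[0,0,0]],[[0,0,0.4],[0,0,0]],[[0,0,0.55],[0,0,0]],[[0,0,0.7],[0,0,0]],[[0,0,0.85],[0,0,0]],[[0,0,0.95],[0,0,0]],[[0,0,1],[0,0,0]],[[0,0,1],[0,0,0]],[[0,0,1],[0,0,0]]]' && python3 -m inch '[[[0,0,0],[0,0,0]],[[0,0,0],[0,0,0]],[[0,0,0],[0,0,0]],[[0,0,0],[0,0,0]],[[0,0,0],[0,0,0]],[[0,0,0],[0,0,0]],[[0,0,0],[0,0,0]],[[0,0,0],[0,0,0]],[[0,0,0],[0,0,0]],[[0,0,0],[0,0,0]]]' 0 30
python3 - <<'E'
from h import *
c=np.array([.27,.109,0])
for T in(.2,.25):
  for k in range(1,11):
    t=T*k/10; print(np.round((c-R.from_rotvec([0,0,-t]).apply(c))[:2]/.08,3), round(-t/(np.pi/4),3))
E
```

```text
clock: 3.25
position: [0.5271, 0.0441, 0.2317]
ee_rot: [1.0, -0.0, 0.0, -0.0]
ft_force: [-0.2, 0.7, 0.8]
grip_width: 0.59
grasp_force: 0.0
clock: 4.25
position: [0.5272, 0.044, 0.2319]
ee_rot: [1.0, -0.0, 0.001, -0.0]
ft_force: [0.4, -1.7, 4.9]
grip_width: 0.296
grasp_force: 30.2
[-0.027  0.068] -0.025
[-0.052  0.136] -0.051
[-0.076  0.205] -0.076
[-0.098  0.274] -0.102
[-0.119  0.344] -0.127
[-0.139  0.414] -0.153
[-0.157  0.484] -0.178
[-0.174  0.555] -0.204
[-0.189  0.626] -0.229
[-0.203  0.698] -0.255
[-0.033  0.085] -0.032
[-0.064  0.17 ] -0.064
[-0.093  0.257] -0.095
[-0.119  0.344] -0.127
[-0.144  0.431] -0.159
[-0.166  0.52 ] -0.191
[-0.186  0.608] -0.223
[-0.203  0.698] -0.255
[-0.219  0.787] -0.286
[-0.232  0.877] -0.318
```

```bash
python3 -m inch '[[[-0.01,0.03,0],[0,0,-0.01]],[[-0.04,0.1,0],[0,0,-0.04]],[[-0.07,0.18,0],[0,0,-0.07]],[[-0.098,0.274,0],[0,0,-0.102]],[[-0.119,0.344,0],[0,0,-0.127]],[[-0.139,0.414,0],[0,0,-0.153]],[[-0.157,0.484,0],[0,0,-0.178]],[[-0.174,0.555,0],[0,0,-0.204]],[[-0.189,0.626,0],[0,0,-0.229]],[[-0.203,0.698,0],[0,0,-0.255]]]' && python3 -m inch '[[[-0.033,0.085,0],[0,0,-0.032]],[[-0.064,0.17,0],[0,0,-0.064]],[[-0.093,0.257,0],[0,0,-0.095]],[[-0.119,0.344,0],[0,0,-0.127]],[[-0.144,0.431,0],[0,0,-0.159]],[[-0.166,0.52,0],[0,0,-0.191]],[[-0.186,0.608,0],[0,0,-0.223]],[[-0.203,0.698,0],[0,0,-0.255]],[[-0.219,0.787,0],[0,0,-0.286]],[[-0.232,0.877,0],[0,0,-0.318]]]'; python3 -c "
from h import *
c=snap('wrist','w2');d=snap('scene','s2')
print(manip.get_obs()['joint_pos'].round(2))
cv2.imwrite('pics/m3.png',np.hstack([cv2.resize(c,(400,300)),cv2.resize(d,(400,300))])[:,:,::-1])"
```

```text
clock: 5.25
position: [0.5114, -0.0118, 0.2319]
ee_rot: [0.995, 0.101, 0.001, -0.0]
ft_force: [3.0, 0.7, 4.0]
grip_width: 0.294
grasp_force: 30.3
clock: 6.25
position: [0.5073, -0.0842, 0.2319]
ee_rot: [0.975, 0.224, 0.001, -0.0]
ft_force: [4.2, 2.7, 3.9]
grip_width: 0.294
grasp_force: 30.3
[-0.    0.08  0.08  1.76 -0.01  1.3  -1.04]
```

View pics/m3.png

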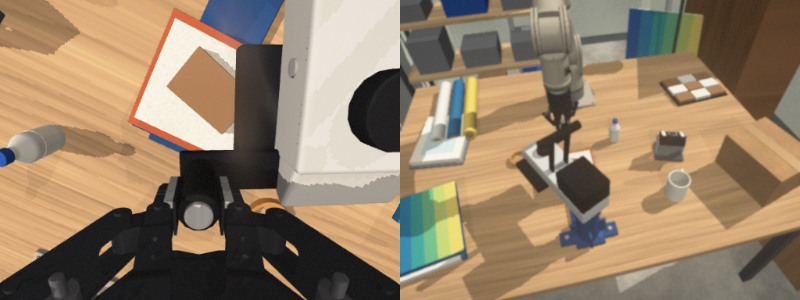

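```bash
for i in 1; do python3 -m inch '[[[-0.033,0.085,0],[0,0,-0.032]],[[-0.064,0.17,0],[0,0,-0.064]],[[-0.093,0.257,0],[0,0,-0.095]],[[-0.119,0.344,0],[0,0,-0.127]],[[-0.144,0.431,0],[0,0,-0.159]],[[-0.166,0.52,0],[0,0,-0.191]],[[-0.186,0.608,0],[0,0,-0.223]],[[-0.203,0.698,0],[0,0,-0.255]],[[-0.219,0.787,0],[0,0,-0.286]],[[-0.232,0.877,0],[0,0,-0.318]]]'; done;  python3 -m inch '[[[-0.033,0.085,0],[0,0,-0.032]],[[-0.064,0.17,0],[0,0,-0.064]],[[-0.093,0.257,0],[0,0,-0.095]],[[-0.119,0.344,0],[0,0,-0.127]],[[-0.144,0.431,0],[0,0,-0.159]],[[-0.166,0.52,0],[0,0,-0.191]],[[-0.186,0.608,0],[0,0,-0.223]],[[-0.203,0.698,0],[0,0,-0.255]],[[-0.219,0.787,0],[0,0,-0.286]],[[-0.232,0.877,0],[0,0,-0.318]]]'
python3 -m inch '[[[-0.025,0.06,0],[0,0,-0.02]],[[-0.045,0.12,0],[0,0,-0.045]],[[-0.066,0.18,0],[0,0,-0.066]],[[-0.086,0.24,0],[0,0,-0.09]],[[-0.106,0.3,0],[0,0,-0.112]],[[-0.124,0.36,0],[0,0,-0.133]],[[-0.139,0.414,0],[0,0,-0.153]],[[-0.157,0.484,0],[0,0,-0.178]],[[-0.174,0.555,0],[0,0,-0.204]],[[-0.174,0.555,0],[0,0,-0.204]]]'; python3 -c "
from h import *
p,r=pose();v=p[:2]-[.797,-.065];print(np.arctan2(v[1],v[0]),np.hypot(*v),manip.get_obs()['joint_pos'].round(2))"
```

```text
clock: 7.35
position: [0.5209, -0.1554, 0.2319]
ee_rot: [0.939, 0.343, 0.001, 0.0]
ft_force: [2.3, 2.0, 5.3]
grip_width: 0.293
grasp_force: 30.5
clock: 8.35
position: [0.5516, -0.2214, 0.2319]
ee_rot: [0.889, 0.457, 0.001, 0.0]
ft_force: [-0.0, 0.6, 7.6]
grip_width: 0.297
grasp_force: 30.6
clock: 9.35
position: [0.5799, -0.2594, 0.232]
ee_rot: [0.85, 0.526, 0.001, 0.001]
ft_force: [1.6, -2.4, 5.0]
grip_width: 0.294
grasp_force: 30.6
-2.411228346660345 0.2913871896887336 [ 0.23  0.35  0.15  1.44 -0.05  1.35 -0.08]
```

```bash
python3 -m inch '[[[-0.013,0.034,0],[0,0,-0.013]],[[-0.027,0.068,0],[0,0,-0.025]],[[-0.04,0.1,0],[0,0,-0.038]],[[-0.052,0.136,0],[0,0,-0.051]],[[-0.064,0.17,0],[0,0,-0.064]],[[-0.076,0.205,0],[0,0,-0.076]],[[-0.088,0.24,0],[0,0,-0.09]],[[-0.098,0.274,0],[0,0,-0.102]],[[-0.098,0.274,0],[0,0,-0.102]],[[-0.098,0.274,0],[0,0,-0.102]]]';
 python3 -c "
from h import *
p,r=pose();v=p[:2]-[.797,-.065];print(np.arctan2(v[1],v[0])+2*np.pi-2.758,np.hypot(*v),manip.get_obs()['ft_force'])"
```

```text
clock: 10.35
position: [0.5957, -0.2761, 0.232]
ee_rot: [0.829, 0.56, 0.0, 0.001]
ft_force: [1.7, -3.0, 6.2]
grip_width: 0.292
grasp_force: 30.6
1.192780713536851 0.29164980185417483 [ 1.7122883  -3.02476741  6.20656184]
```

```bash
python3 -m inch '[[[-0.007,0.017,0],[0,0,-0.006]],[[-0.013,0.034,0],[0,0,-0.013]],[[-0.02,0.051,0],[0,0,-0.019]],[[-0.027,0.068,0],[0,0,-0.025]],[[-0.033,0.085,0],[0,0,-0.032]],[[-0.04,0.1,0],[0,0,-0.038]],[[-0.04,0.1,0],[0,0,-0.038]],[[-0.04,0.1,0],[0,0,-0.038]],[[-0.04,0.1,0],[0,0,-0.038]],[[-0.04,0.1,0],[0,0,-0.038]]]';
 python3 -c "
from h import *
p,r=pose();v=p[:2]-[.797,-.065];print(np.arctan2(v[1],v[0])+2*np.pi-2.758,np.hypot(*v),manip.get_obs()['ft_force'])"
```

```text
clock: 11.35
position: [0.6005, -0.2805, 0.232]
ee_rot: [0.82, 0.573, -0.0, -0.001]
ft_force: [-9.3, 5.1, 10.4]
grip_width: 0.299
grasp_force: 31.2
1.2150585697893321 0.29157462509162635 [-9.32148569  5.0813355  10.39693126]
```

```bash
python3 -m inch '[[[-0.005,0.015,0],[0,0,0]],[[-0.01,0.03,0],[0,0,0]],[[-0.015,0.04,0],[0,0,0]],[[-0.015,0.04,0],[0,0,0]],[[-0.015,0.04,0],[0,0,0]],[[-0.015,0.04,0],[0,0,0]],[[-0.015,0.04,0],[0,0,0]],[[-0.01,0.03,0],[0,0,0]],[[-0.007,0.02,0],[0,0,0]],[[-0.003,0.01,0],[0,0,0]]]';
 python3 -m inch '[[[0,0,0],[0,0,0]],[[0,0,0],[0,0,0]],[[0,0,0],[0,0,0]],[[0,0,0],[0,0,0]],[[0,0,0],[0,0,0]],[[0,0,-0.1],[0,0,0]],[[0,0,-0.25],[0,0,0]],[[0,0,-0.45],[0,0,0]],[[0,0,-0.7],[0,0,0]],[[0,0,-0.95],[0,0,0]]]' 0.59
 python3 -c "
from h import *
c=snap('wrist','w3')
cv2.imwrite('pics/w3c.png',c[:,:,::-1])
print(rel([.557,-.065,.308],R.from_matrix(np.array([[0,1,0],[1,0,0],[0,0,-1.]]))))"
```

```text
clock: 12.35
position: [0.6005, -0.2803, 0.2319]
ee_rot: [0.82, 0.573, -0.001, -0.002]
ft_force: [-9.1, 4.3, 10.3]
grip_width: 0.295
grasp_force: 31.5
clock: 13.35
position: [0.6023, -0.2816, 0.3094]
ee_rot: [0.82, 0.573, 0.0, 0.0]
ft_force: [0.4, -0.3, -0.9]
grip_width: 0.587
grasp_force: 0.0
(array([ 2.348, -1.476,  0.058]), array([ 0.008,  0.001, -0.447]))
```

View pics/w3c.png

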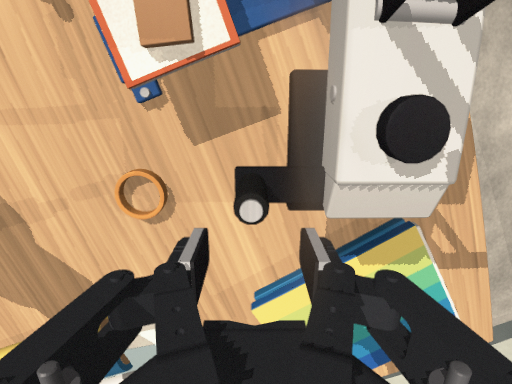

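```bash
python3 -m inch '[[[0.05,-0.05,0],[0,0,0]],[[0.15,-0.15,0],[0,0,0]],[[0.3,-0.28,0],[0,0,0]],[[0.45,-0.42,0],[0,0,0]],[[0.6,-0.56,0],[0,0,0]],[[0.75,-0.7,0],[0,0,0]],[[0.9,-0.84,0],[0,0,0]],[[1,-0.95,0],[0,0,0]],[[1,-1,0],[0,0,0]],[[1,-1,0],[0,0,0]]]' 1; python3 -m inch '[[[0.1,-0.05,0],[0,0,-0.05]],[[0.25,-0.15,0],[0,0,-0.1]],[[0.4,-0.25,0],[0,0,-0.15]],[[0.55,-0.35,0],[0,0,-0.2]],[[0.7,-0.45,0],[0,0,-0.25]],[[0.8,-0.48,0],[0,0,-0.3]],[[0.9,-0.48,0],[0,0,-0.35]],[[1,-0.48,0],[0,0,-0.4]],[[1,-0.48,0],[0,0,-0.45]],[[1,-0.48,0],[0,0,-0.45]]]'; python3 -c "
from h import *
c=snap('wrist','w4');d=snap('side','d4')
d=d[60:360,140:380]
hs=cv2.cvtColor(c,cv2.COLOR_RGB2HSV)
print(manip.get_obs()['joint_pos'].round(2))
cv2.imwrite('pics/m4.png',np.hstack([cv2.resize(c,(500,375)),cv2.resize(d,(300,375))])[:,:,::-1])"
```

```text
clock: 14.4
position: [0.5542, -0.1789, 0.3074]
ee_rot: [0.82, 0.573, -0.0, 0.0]
ft_force: [-0.3, 0.1, -0.0]
grip_width: 1.003
grasp_force: 0.0
clock: 15.4
position: [0.5464, -0.0904, 0.3072]
ee_rot: [0.706, 0.709, -0.0, -0.0]
ft_force: [-0.7, -0.3, -0.5]
grip_width: 1.001
grasp_force: 0.0
[ 0.07  0.14  0.01  1.53 -0.    1.46  0.08]
```

View pics/m4.png

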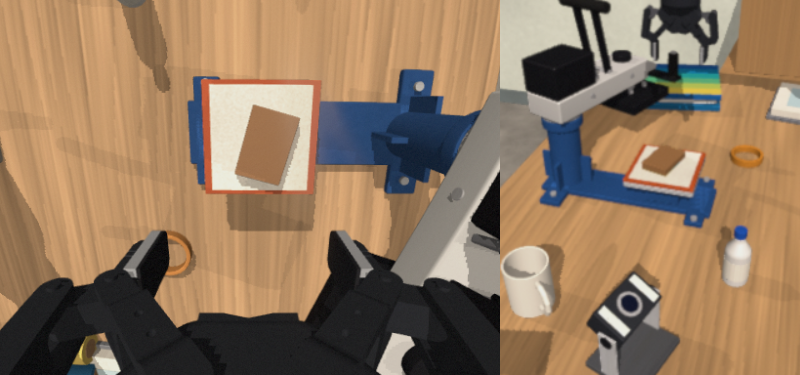

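```bash
cat > blk.py <<'E'
from h import *
def top(f,x0,x1,y0,y1,lo=(5,70,60),hi=(25,200,190)):
    im=np.load(f'pics/{f}.npy');hs=cv2.cvtColor(im,cv2.COLOR_RGB2HSV)
    m=np.zeros(im.shape[:2],np.uint8);m[y0:y1,x0:x1]=cv2.inRange(hs[y0:y1,x0:x1],lo,hi)
    m=cv2.morphologyEx(m,cv2.MORPH_OPEN,np.ones((3,3)))
    c=max(cv2.findContours(m,cv2.RETR_EXTERNAL,cv2.CHAIN_APPROX_NONE)[0],key=cv2.contourArea)
    return m,c
if __name__=='__main__':
    c=np.load('pics/w4.npy');hs=cv2.cvtColor(c,cv2.COLOR_RGB2HSV);d=np.load('pics/d4.npy');hd=cv2.cvtColor(d,cv2.COLOR_RGB2HSV)
    for u,v in((275,140),(275,185),(230,115),(212,130)):print(hs[v,u])
    m,k=top('w4',218,318,95,188,(5,120,60),(25,255,200)); box=cv2.boxPoints(cv2.minAreaRect(k));print(box)
    P=np.array([onz('w4',b,.108) for b in box]);print(P.round(4),P.mean(0))
    for i in range(4):e=P[(i+1)%4]-P[i];print(np.linalg.norm(e),np.degrees(np.arctan2(e[1],e[0])))
    # side
    sx=240/300;cx,cy=int(665*sx-500*sx+140),int(158*.8+60);print(cx,cy,hd[cy,cx],hd[cy+15,cx])
    m2,k2=top('d4',cx-25,cx+26,cy-15,cy+16,(5,100,60),(25,255,220));print(cv2.boxPoints(cv2.minAreaRect(k2)),cv2.contourArea(k2))
    cv2.imwrite('pics/mk.png',np.hstack([cv2.resize((c//2+(m[...,None]//2))[85:200,200:330],(520,460)),cv2.resize((d//2+(m2[...,None]//2))[cy-40:cy+40,cx-30:cx+30],(280,373)).repeat(1,0) if 0 else cv2.resize((d//2+(m2[...,None]//2))[cy-40:cy+40,cx-30:cx+30],(280,460))])[:,:,::-1])
E
python3 blk.py
```

```text
[ 14 128 159]
[ 13 133 155]
[ 23  26 234]
[  8 178 191]
[[240.49796  177.13281 ]
 [259.03738  107.609985]
 [303.97513  119.59338 ]
 [285.4357   189.11621 ]]
[[ 0.5295 -0.1044  0.108 ]
 [ 0.5519 -0.0201  0.108 ]
 [ 0.6054 -0.0334  0.108 ]
 [ 0.5864 -0.1199  0.108 ]] [ 0.56829444 -0.06944826  0.108     ]
0.0872869341787984 75.11939630030759
0.055176473436777396 -14.015397647420308
0.08847719512181372 -102.38619225345631
0.05902151443339086 164.8541301971611
272 186 [ 13 146 148] [ 19  57 209]
[[247. 171.]
 [297. 171.]
 [297. 199.]
 [247. 199.]] 872.5
```

View pics/mk.png

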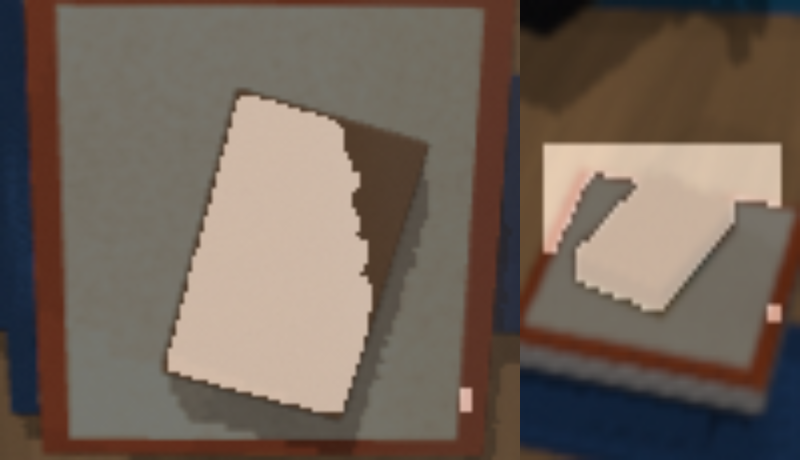

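```bash
python3 - <<'E'
from h import *
q=[(238,91),(428,146),(345,413),(166,370)]
uv=[(200+a/4-.4,85+b/4-.4) for a,b in q]
P=np.array([onz('w4',u,.108) for u in uv]);print(P.round(4),P.mean(0))
for i in range(4):e=P[(i+1)%4]-P[i];print(np.linalg.norm(e).round(4),np.degrees(np.arctan2(e[1],e[0])).round(2))
d=lambda x,y:(242+(x-520)/4.667,146+y/5.75)
for p in P: q2=proj('d4',p); print('in mk side', 520+(q2[0]-242)*4.667,(q2[1]-146)*5.75)
for u,s in((uv[1],(577,248)),(uv[3],(735,180)),(uv[0],(660,278))):print(tri(('w4',u),('d4',d(*s))))
E
```

```text
[[ 0.5519 -0.0198  0.108 ]
 [ 0.6086 -0.0352  0.108 ]
 [ 0.5869 -0.1182  0.108 ]
 [ 0.5302 -0.1044  0.108 ]] [ 0.56942318 -0.06937288  0.108     ]
0.0587 -15.18
0.0858 -104.67
0.0583 166.33
0.0874 75.6
in mk side 659.6129538897167 287.7322354809487
in mk side 570.6993677949798 252.09220433265034
in mk side 644.038425431324 170.8666700263134
in mk side 730.0714523325107 200.7949288344083
(array([ 0.60649603, -0.0352784 ,  0.11091436]), [np.float64(0.0016039084862798799), np.float64(0.0016039084862797966)])
(array([ 0.52899503, -0.1014679 ,  0.12141288]), [np.float64(0.0019017129355600258), np.float64(0.001901712935559994)])
(array([ 0.55181717, -0.01973098,  0.11336291]), [np.float64(3.505703792813981e-05), np.float64(3.505703792800075e-05)])
```

```bash
python3 -m inch '[[[0.05,0.05,0.1],[0,0,0.05]],[[0.1,0.1,0.2],[0,0,0.1]],[[0.15,0.15,0.35],[0,0,0.16]],[[0.2,0.2,0.5],[0,0,0.22]],[[0.25,0.25,0.65],[0,0,0.28]],[[0.268,0.283,0.8],[0,0,0.333]],[[0.268,0.283,0.9],[0,0,0.333]],[[0.268,0.283,1],[0,0,0.333]],[[0.268,0.283,1],[0,0,0.333]],[[0.268,0.283,1],[0,0,0.333]]]'; python3 -c "
from h import *
c=snap('wrist','w5')
for z in (.108,.09):
  y=np.radians(-15)
  for a,b in((-.03,.045),(.03,.045),(.03,-.045),(-.03,-.045)): print(proj('w5',[.569+a*np.cos(y)-b*np.sin(y),-.069+a*np.sin(y)+b*np.cos(y),z]).round(1),end=' ')
  print()
c=c[100:340,100:412]
cv2.imwrite('pics/w5c.png',cv2.resize(c,None,fx=2.5,fy=2.5,interpolation=2)[:,:,::-1])"
```

```text
clock: 16.5
position: [0.5687, -0.0693, 0.2277]
ee_rot: [0.793, 0.61, 0.0, 0.0]
ft_force: [-0.3, -0.2, -0.1]
grip_width: 1.001
grasp_force: 0.0
[222.2 136.3] [287.1 136.5] [283.8 226. ] [224.7 225.8] 
[224.2 134.3] [285.  134.5] [282.1 219. ] [226.4 218.9]
```

View pics/w5c.png

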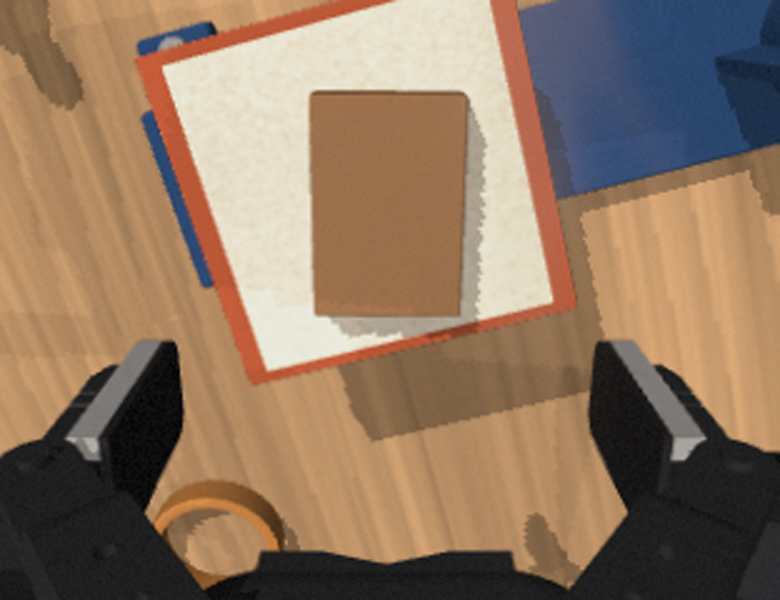

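```bash
python3 -m inch '[[[0,0.01,0.1],[0,0,0]],[[-0.01,0.01,0.2],[0,0,0]],[[-0.01,0.01,0.35],[0,0,0]],[[-0.01,0.01,0.5],[0,0,0]],[[-0.01,0.01,0.65],[0,0,0]],[[-0.01,0.01,0.75],[0,0,0]],[[-0.01,0.01,0.85],[0,0,0]],[[-0.01,0.01,0.92],[0,0,0]],[[-0.01,0.01,0.97],[0,0,0]],[[-0.01,0.01,1],[0,0,0]]]'; python3 -m inch '[[[0,0,0.1],[0,0,0]],[[0,0,0.2],[0,0,0]],[[0,0,0.3],[0,0,0]],[[0,0,0.4],[0,0,0]],[[0,0,0.5],[0,0,0]],[[0,0,0.58],[0,0,0]],[[0,0,0.65],[0,0,0]],[[0,0,0.7],[0,0,0]],[[0,0,0.74],[0,0,0]],[[0,0,0.74],[0,0,0]]]'; python3 -c "
from h import *
c=snap('wrist','w6')
cv2.imwrite('pics/w6c.png',c[:,:,::-1])"
```

```text
clock: 17.55
position: [0.5693, -0.0701, 0.1471]
ee_rot: [0.793, 0.61, 0.0, 0.0]
ft_force: [-0.3, -0.5, -0.5]
grip_width: 0.999
grasp_force: 0.0
clock: 18.55
position: [0.5691, -0.07, 0.0878]
ee_rot: [0.793, 0.61, -0.0, -0.0]
ft_force: [-1.2, -0.5, -0.1]
grip_width: 1.0
grasp_force: 0.0
```

View pics/w6c.png

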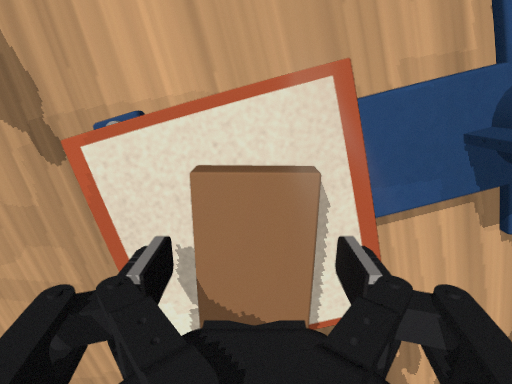

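```bash
python3 -m inch '[[[0,0,0],[0,0,0]],[[0,0,0],[0,0,0]],[[0,0,0],[0,0,0]],[[0,0,0],[0,0,0]],[[0,0,0],[0,0,0]],[[0,0,0],[0,0,0]],[[0,0,0],[0,0,0]],[[0,0,0],[0,0,0]],[[0,0,0],[0,0,0]],[[0,0,0],[0,0,0]]]' 0.4 50; python3 - <<'E'
from h import *
snap('wrist','w7'); 
def bars(f,c,h):
    im=np.load(f'pics/{f}.npy').astype(int); x,y=int(c[0]),int(c[1])
    x0=max(0,x-h);y0=max(0,y-h);r=im[y0:y+h,x0:x+h]
    m=((r.min(2)>185)&(r.max(2)-r.min(2)<30)).astype(np.uint8)
    n,l,s,ce=cv2.connectedComponentsWithStats(m)
    return [(s[i,4],(ce[i]+[x0,y0]).round(1).tolist(),s[i,:4].tolist()) for i in range(1,n) if s[i,4]>8]
d=((575-400)/1.54+130,335/1.54+85); print('d0',bars('d0',d,40))
print('d4',bars('d4',d,40)); print('s0',bars('s0',(318/1.54+140,45/1.54+145),30))
print('w1',bars('w1',(25,176),60))
# block far edge in w7
hs=cv2.cvtColor(np.load('pics/w7.npy'),cv2.COLOR_RGB2HSV)
im=np.load('pics/w7.npy')
for v in range(155,185,2):print(v,hs[v,255].tolist(),im[v,255].tolist())
for v in(200,230):
    row=hs[v].astype(int);print([ (u,row[u].tolist()) for u in list(range(184,202,2))+list(range(308,326,2))])
E
```

```text
clock: 19.6
position: [0.5697, -0.0701, 0.0887]
ee_rot: [0.793, 0.61, 0.0, 0.0]
ft_force: [-0.3, 0.0, 5.1]
grip_width: 0.685
grasp_force: 54.8
d0 [(np.int32(158), [254.6, 290.1], [41, 18, 22, 21]), (np.int32(196), [230.7, 316.6], [16, 43, 24, 24])]
d4 [(np.int32(157), [254.6, 290.1], [41, 18, 22, 21]), (np.int32(195), [230.7, 316.6], [16, 43, 24, 24])]
s0 [(np.int32(14), [337.2, 170.4], [19, 25, 5, 4]), (np.int32(14), [360.8, 171.6], [43, 26, 5, 4])]
w1 [(np.int32(37), [9.4, 173.8], [6, 51, 12, 19]), (np.int32(245), [45.9, 185.1], [38, 55, 17, 30]), (np.int32(15), [0.7, 180.9], [0, 61, 3, 8]), (np.int32(33), [29.0, 184.7], [22, 62, 11, 11]), (np.int32(9), [67.1, 194.9], [66, 77, 3, 4])]
155 [25, 27, 229] [229, 225, 205]
157 [25, 27, 229] [229, 225, 205]
159 [23, 31, 229] [229, 222, 201]
161 [22, 36, 228] [228, 219, 196]
163 [22, 37, 228] [228, 219, 195]
165 [15, 99, 136] [136, 110, 83]
167 [14, 131, 111] [111, 80, 54]
169 [13, 130, 112] [112, 80, 55]
171 [13, 131, 121] [121, 86, 59]
173 [14, 133, 153] [153, 109, 73]
175 [13, 133, 151] [151, 107, 72]
177 [13, 131, 152] [152, 108, 74]

[... 211 characters left out ...]
), (194, [13, 129, 154]), (196, [13, 130, 153]), (198, [13, 129, 152]), (200, [14, 133, 151]), (308, [13, 114, 156]), (310, [13, 114, 155]), (312, [13, 114, 157]), (314, [13, 113, 156]), (316, [13, 106, 144]), (318, [15, 52, 161]), (320, [16, 48, 166]), (322, [19, 45, 166]), (324, [18, 45, 170])]
[(184, [18, 39, 207]), (186, [9, 15, 122]), (188, [21, 15, 121]), (190, [19, 17, 122]), (192, [13, 46, 127]), (194, [13, 131, 152]), (196, [13, 134, 152]), (198, [13, 133, 152]), (200, [13, 131, 150]), (308, [13, 126, 150]), (310, [13, 124, 152]), (312, [14, 126, 150]), (314, [13, 118, 132]), (316, [12, 50, 91]), (318, [10, 36, 106]), (320, [15, 29, 107]), (322, [15, 25, 124]), (324, [18, 45, 159])]
```

```bash
python3 - <<'E'
from h import *
A=('d0',(254.6,290.1));B=('d0',(230.7,316.6))
a=onz(*A,.118);b=onz(*B,.118);print(a,b,(a+b)/2,np.linalg.norm(a-b),np.degrees(np.arctan2((b-a)[1],(b-a)[0])))
print(tri(A,('w1',(45.9,185.1))));print(tri(A,('s0',(337.2,170.4))));print(tri(B,('s0',(360.8,171.6))))
# block in tool frame
p,r=pose();print(p)
for uv in((255,172),(191,200),(317,200),(193,230),(314,230)): print(uv,(r.inv().apply(onz('w7',uv,.108)-p)).round(4))
print((r.inv().apply(onz('w7',(255,165),.090)-p)).round(4))
E
```

```text
[0.50073468 0.31184265 0.118     ] [0.52351518 0.38216072 0.118     ] [0.51212493 0.34700168 0.118     ] 0.0739160495881958 72.04955857711138
(array([0.50155339, 0.31217089, 0.1180358 ]), [np.float64(0.0008796893301222184), np.float64(0.0008796893301222488)])
(array([0.50153594, 0.31162154, 0.11689992]), [np.float64(0.0008113368596653298), np.float64(0.0008113368596652955)])
(array([0.52430338, 0.38202817, 0.11699277]), [np.float64(0.0007387949977560783), np.float64(0.0007387949977559106)])
[ 0.56971453 -0.07008852  0.08874249]
(255, 172) [ 0.0446  0.0001 -0.0192]
(191, 200) [ 0.0313 -0.0296 -0.0193]
(317, 200) [ 0.0313  0.0289 -0.0192]
(193, 230) [ 0.016  -0.0296 -0.0193]
(314, 230) [ 0.016   0.0285 -0.0192]
[ 0.044   0.0002 -0.0012]
```

```bash
python3 -m inch '[[[0,0,-0.05],[0,0,0]],[[0,0,-0.15],[0,0,0]],[[0,0,-0.3],[0,0,0]],[[0,0,-0.45],[0,0,0]],[[0,0,-0.6],[0,0,0]],[[0,0,-0.75],[0,0,0]],[[0,0,-0.85],[0,0,0]],[[0,0,-0.95],[0,0,0]],[[0,0,-1],[0,0,0]],[[0,0,-1],[0,0,0]]]' ; python3 -m inch '[[[0.05,0,-0.1],[0,0,0]],[[0.15,0,-0.2],[0,0,0]],[[0.25,0,-0.35],[0,0,0]],[[0.38,0,-0.5],[0,0,0]],[[0.5,0,-0.65],[0,0,0]],[[0.65,0,-0.8],[0,0,0]],[[0.8,0,-0.9],[0,0,0]],[[0.9,0,-1],[0,0,0]],[[1,0,-1],[0,0,0]],[[1,0,-1],[0,0,0]]]' ;  python3 -c "
from h import *
snap('wrist','w8');snap('side','d8')
print(manip.get_obs()['joint_pos'].round(2), proj('w8',[.511,.346,.118]))
hs=cv2.cvtColor(np.load('pics/w8.npy'),cv2.COLOR_RGB2HSV)
print([hs[v,255].tolist() for v in range(163,178,2)])
"
```

```text
clock: 20.65
position: [0.5695, -0.0701, 0.1686]
ee_rot: [0.793, 0.61, 0.0, 0.0]
ft_force: [-0.2, 0.6, -0.6]
grip_width: 0.687
grasp_force: 54.2
clock: 21.65
position: [0.5899, 0.0087, 0.2478]
ee_rot: [0.792, 0.61, -0.0, -0.0]
ft_force: [-0.4, -0.4, -2.2]
grip_width: 0.689
grasp_force: 54.2
[-0.06  0.25 -0.03  1.53  0.01  1.36 -0.36] [  62.44930194 -168.18696876]
[[15, 113, 207], [13, 124, 142], [13, 130, 126], [13, 128, 129], [13, 130, 141], [13, 130, 185], [14, 129, 182], [14, 131, 181]]
```

```bash
cat > goal.py <<'E'
from h import *
import sys
L=np.array([.5128,.3468,.118]);y=np.radians(-17.95);t=np.radians(25)
xh=np.array([np.cos(y),np.sin(y),0]);zc=-np.sin(t)*xh+np.array([0,0,np.cos(t)]);yc=np.array([-np.sin(y),np.cos(y),0]);xc=np.cross(yc,zc)
G=R.from_matrix(np.c_[yc,xc,-zc]); f=np.array([-.0005,0,-.0012])
def goal(d,L=L): return L+zc*d-G.apply(f)
if __name__=='__main__':
    for d in sys.argv[1:]: print(d,goal(float(d)),*rel(goal(float(d)),G))
E
python3 goal.py .1 .13 .16; grep -c . goal.py
```

```text
.1 [0.47323178 0.36014391 0.20754321] [ 3.895 -2.536  0.499] [-0.557 -0.014  0.068]
.13 [0.46117035 0.36405127 0.23473244] [ 3.903 -2.695  0.159] [-0.557 -0.014  0.068]
.16 [0.44910892 0.36795864 0.26192168] [ 3.911 -2.854 -0.181] [-0.557 -0.014  0.068]
8
```

```bash
python3 -m inch '[[[0.05,-0.03,0],[0,0,0]],[[0.15,-0.1,0],[0,0,0]],[[0.28,-0.2,-0.05],[0,0,0]],[[0.42,-0.3,-0.1],[0,0,0]],[[0.56,-0.4,-0.15],[0,0,0]],[[0.7,-0.5,-0.2],[0,0,0]],[[0.82,-0.6,-0.2],[0,0,0]],[[0.92,-0.65,-0.2],[0,0,0]],[[1,-0.7,-0.2],[0,0,0]],[[1,-0.7,-0.2],[0,0,0]]]' ; python3 -m inch '[[[0.05,-0.03,0],[0,0,0]],[[0.15,-0.1,0],[0,0,0]],[[0.28,-0.2,0],[0,0,0]],[[0.42,-0.3,0],[0,0,0]],[[0.56,-0.4,0],[0,0,0]],[[0.7,-0.5,0],[0,0,0]],[[0.82,-0.6,0],[0,0,0]],[[0.92,-0.65,0],[0,0,0]],[[1,-0.7,0],[0,0,0]],[[1,-0.7,0],[0,0,0]]]' ; python3 - <<'E'
from h import *
snap('wrist','w9')
for q in([.5015,.312,.118],[.524,.382,.118],[.5128,.3468,.118]):print(proj('w9',q))
im=np.load('pics/w9.npy').astype(int);m=((im.min(2)>185)&(im.max(2)-im.min(2)<30)).astype(np.uint8)
n,l,s,ce=cv2.connectedComponentsWithStats(m);print([(s[i].tolist(),ce[i].round(1).tolist()) for i in range(1,n) if s[i,4]>60])
E
python3 goal.py .13 .16
```

```text
clock: 22.75
position: [0.5558, 0.1001, 0.2639]
ee_rot: [0.792, 0.61, -0.0, -0.0]
ft_force: [-0.9, 0.1, -0.8]
grip_width: 0.687
grasp_force: 54.1
clock: 23.75
position: [0.5222, 0.1918, 0.2641]
ee_rot: [0.792, 0.61, 0.0, -0.0]
ft_force: [-0.6, 0.7, -1.7]
grip_width: 0.687
grasp_force: 54.1
[201.53789633  64.6770333 ]
[202.73873928 -20.65183474]
[202.14424737  23.18967779]
[([373, 0, 73, 73, 589], [406.7, 40.2]), ([337, 8, 36, 12, 158], [356.4, 12.9]), ([181, 57, 43, 15, 621], [201.9, 64.1]), ([139, 215, 24, 21, 320], [149.8, 223.8])]
.13 [0.46117035 0.36405127 0.23473244] [ 1.897 -1.295  0.367] [-0.555 -0.015  0.068]
.16 [0.44910892 0.36795864 0.26192168] [ 1.905 -1.453  0.027] [-0.555 -0.015  0.068]
```

```bash
python3 -m inch '[[[0.05,-0.03,0],[0,0,0]],[[0.15,-0.1,0],[0,0,0]],[[0.28,-0.2,0],[0,0,0]],[[0.42,-0.3,0],[0,0,0]],[[0.56,-0.4,0],[0,0,0.02]],[[0.7,-0.5,0],[0,0,0.04]],[[0.82,-0.6,0],[0,0,0.06]],[[0.92,-0.65,0],[0,0,0.068]],[[0.95,-0.7,0],[0,0,0.068]],[[0.95,-0.7,0],[0,0,0.068]]]' ; python3 - <<'E'
from h import *
snap('wrist','w10')
for q in([.5015,.312,.118],[.524,.382,.118],[.5128,.3468,.118]):print(proj('w10',q))
im=np.load('pics/w10.npy').astype(int);m=((im.min(2)>185)&(im.max(2)-im.min(2)<30)).astype(np.uint8)
n,l,s,ce=cv2.connectedComponentsWithStats(m);print([(s[i].tolist(),ce[i].round(1).tolist()) for i in range(1,n) if s[i,4]>60])
E
python3 goal.py .13 .15 .16
```

```text
clock: 24.8
position: [0.4874, 0.2792, 0.2641]
ee_rot: [0.808, 0.589, 0.0, -0.0]
ft_force: [1.1, 0.6, -0.8]
grip_width: 0.688
grasp_force: 54.1
[257.66748878 143.12770256]
[257.97073022  66.49752138]
[257.92777808 106.17650332]
[([243, 46, 28, 4, 110], [256.5, 47.5]), ([235, 57, 47, 17, 684], [258.1, 65.1]), ([413, 61, 68, 73, 622], [445.0, 97.1]), ([375, 74, 37, 13, 186], [394.4, 79.3]), ([236, 135, 44, 16, 582], [257.8, 142.3])]
.13 [0.46117035 0.36405127 0.23473244] [ 0.916 -0.645  0.367] [-0.555 -0.     0.002]
.15 [0.4531294  0.36665618 0.2528586 ] [ 0.916 -0.751  0.141] [-0.555 -0.     0.002]
.16 [0.44910892 0.36795864 0.26192168] [ 0.916 -0.804  0.027] [-0.555 -0.     0.002]
```

```bash
python3 -m inch '[[[0.1,-0.08,0],[-0.06,0,0]],[[0.2,-0.16,0],[-0.12,0,0]],[[0.3,-0.25,0.02],[-0.18,0,0]],[[0.42,-0.35,0.04],[-0.25,0,0]],[[0.55,-0.45,0.07],[-0.32,0,0]],[[0.67,-0.55,0.1],[-0.4,0,0]],[[0.78,-0.65,0.14],[-0.48,0,0]],[[0.88,-0.72,0.14],[-0.53,0,0]],[[0.916,-0.751,0.141],[-0.555,0,0]],[[0.916,-0.751,0.141],[-0.555,0,0]]]' ; python3 - <<'E'
from h import *
from goal import xh
snap('wrist','w11')
A=[('d0',(254.6,290.1)),('w1',(45.9,185.1)),('w9',(201.9,64.1)),('w10',(257.8,142.3)),('s0',(337.2,170.4))]
B=[('d0',(230.7,316.6)),('w10',(258.1,65.1)),('s0',(360.8,171.6))]
for n in (4,5):
  a=tri(*A[:n]);b=tri(*B[:n-2]);print(a,b,(a[0]+b[0])/2)
for q in([.5015,.312,.118],[.524,.382,.118],[.5128,.3468,.118]):print(proj('w11',q))
im=np.load('pics/w11.npy').astype(int);m=((im.min(2)>185)&(im.max(2)-im.min(2)<30)).astype(np.uint8)
n,l,s,ce=cv2.connectedComponentsWithStats(m);print([(s[i].tolist(),ce[i].round(1).tolist()) for i in range(1,n) if s[i,4]>60])
E
python3 goal.py .1
```

```text
clock: 25.85
position: [0.4529, 0.3668, 0.2527]
ee_rot: [0.789, 0.575, 0.127, 0.175]
ft_force: [-0.5, 0.4, -1.1]
grip_width: 0.687
grasp_force: 54.2
(array([0.5017295 , 0.31241478, 0.11795208]), [np.float64(0.0011407700039208182), np.float64(0.0006385962852741155), np.float64(0.00025226108081131824), np.float64(0.0003739946702781741)]) (array([0.52386963, 0.38288984, 0.11879085]), [np.float64(0.000614905187050008), np.float64(0.0006149051870499456)]) [0.51279956 0.34765231 0.11837146]
(array([0.50182346, 0.31232011, 0.11735868]), [np.float64(0.0012951662857679028), np.float64(0.0006849243434360905), np.float64(0.00021078034954228017), np.float64(0.00036262016090437307), np.float64(0.0007807914456575857)]) (array([0.52433364, 0.38252742, 0.11718916]), [np.float64(0.001039281584386349), np.float64(0.0007557734493291572), np.float64(0.0006297769964178396)]) [0.51307855 0.34742377 0.11727392]
[254.68497872 208.79478531]
[254.73974992 142.08269583]
[254.80410258 176.73312827]
[([235, 120, 24, 4, 78], [245.6, 121.3]), ([357, 123, 40, 54, 246], [375.2, 149.8]), ([325, 132, 28, 10, 93], [339.0, 136.3]), ([230, 135, 48, 13, 622], [253.5, 141.0])]
.1 [0.47323178 0.36014391 0.20754321] [ 0.004 -0.006  0.622] [-0.001  0.     0.001]
```

```bash
python3 -m inch '[[[0,0,0.05],[0,0,0]],[[0,0,0.15],[0,0,0]],[[0.01,0,0.27],[0,0,0]],[[0.012,-0.005,0.39],[0,0,0]],[[0.012,-0.005,0.49],[0,0,0]],[[0.012,-0.005,0.56],[0,0,0]],[[0.012,-0.005,0.6],[0,0,0]],[[0.012,-0.005,0.622],[0,0,0]],[[0.012,-0.005,0.622],[0,0,0]],[[0.012,-0.005,0.622],[0,0,0]]]' ; python3 - <<'E'
from h import *
from goal import *
snap('wrist','w12');snap('side','d12');snap('scene','s12')
L2=np.array([.5130,.3475,.118]);print(rel(goal(.1,L2),G),manip.get_obs()['ft_force'])
# block far edge / sides in the wrist picture against w7
for f in('w7','w12'):
    hs=cv2.cvtColor(np.load(f'pics/{f}.npy'),cv2.COLOR_RGB2HSV).astype(int)
    print([hs[v,255].tolist() for v in range(162,178,2)]);r=hs[200];b=np.nonzero((abs(r[:,0]-13)<3)&(r[:,1]>100))[0];b=b[(b>180)&(b<330)];print(b.min(),b.max())
# block in side view: check back-face corners and printed corners
for z in(0,.018):
  for a,b in((-.03,.045),(.03,.045),(.03,-.045),(-.03,-.045)): print(proj('d12',L2+zc*(.1+z)+xc*a+yc*b).round(1),end=' ')
  print()
# head unchanged? compare scene/side pixels around the head
d=np.abs(np.load('pics/d12.npy').astype(int)-np.load('pics/d4.npy')).max(2);print('changed px head side',(d[60:160,150:215]>40).sum())
E
```

```text
clock: 26.9
position: [0.4732, 0.3614, 0.2079]
ee_rot: [0.789, 0.575, 0.128, 0.175]
ft_force: [0.3, 0.6, -1.9]
grip_width: 0.687
grasp_force: 54.2
(array([-0.006,  0.003,  0.007]), array([-0.   , -0.001,  0.001])) [-0.29012786  0.08654564 -1.60294233]
[[22, 36, 229], [18, 44, 219], [13, 135, 106], [14, 135, 108], [13, 133, 111], [13, 128, 147], [13, 133, 152], [13, 133, 152]]
191 317
[[120, 10, 52], [10, 26, 59], [14, 134, 118], [15, 133, 119], [14, 127, 124], [13, 132, 166], [14, 128, 181], [13, 131, 179]]
191 329
[260.4 307.7] [231.4 281.5] [263.2 249.4] [289.9 272.5] 
[264.6 302.7] [234.9 276. ] [266.9 243.8] [294.3 267.3] 
changed px head side 0
```

```bash
python3 - <<'E'
from h import *
hs=cv2.cvtColor(np.load('pics/d12.npy'),cv2.COLOR_RGB2HSV)
m=np.zeros((384,512),np.uint8);m[230:325,215:310]=cv2.inRange(hs[230:325,215:310],(8,110,40),(17,255,170))
n,l,s,c=cv2.connectedComponentsWithStats(m);i=1+s[1:,4].argmax();k=cv2.findContours((l==i).astype(np.uint8),0,1)[0][0][:,0]
print(s[i],'leftmost',k[k[:,0].argmin()],'bottom',k[k[:,1].argmax()],'right',k[k[:,0].argmax()],'top',k[k[:,1].argmin()])
print(np.abs(manip.get_obs()['joint_velocities']).max())
E
```

```text
[234 250  52  56 390] leftmost [234 278] bottom [260 305] right [285 275] top [266 250]
0.0013488515754891065
```

```bash
python3 -c "
from workcell import manip
print(manip.hand_in())"
```

```text
the job is handed in; nothing more can be done
None
```

I handed the job in at about 27 s: the head is swung out to its stop, and the photo block is held still at the focus point, by my measurements within about 1 mm of centred, at 100 mm and square to the lens; the hand-in gave no verdict.

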